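# Stand the finishing bottle and jar on the raised tray

## Robot

A 6-joint arm with a two-finger parallel gripper is mounted at the origin on the work surface. World frame = base frame: x ahead of the robot, y to its left, z up, the work surface at z = 0. Lengths are in m, angles in rad, forces in N, time in s.
With the tool pointing down it reaches from about 0.35 to 0.725 m from the base axis. Payload 4.3 kg.
Tool frame: the origin (TCP) lies on the centre line of the jaws, within the pads' length; the fingertips stand 19 mm ahead of it and the grasp point (between the pads) is the TCP; y points along the fingers, x is the direction in which the jaws open and shut, and the axes are right-handed (so a half turn about y gives the same grasp; the last joint's range is limited). The gripper opens to 85 mm and grips with 20 to 120 N. Pads are 22 mm wide; open, the fingers measure 114 mm over their backs; the gripper's body (76 mm by 85 mm) begins 54 mm behind the grasp point. The pads swing forward as they close: fully open they stand 13 mm farther back than shut.
Start: joints at [1.134, 0.377, 0.081, 1.274, 0, 1.46], TCP at [0.185, 0.545, 0.25] pointing down, gripper open.
Joint ranges: [-2.72, 2.72], [-0.84, 1.66], [-1.02, 1.22], [-1.77, 2.12], [-1.37, 1.28], [-3.14, 3.14]. Speed limits (rad/s): [2.57, 2.57, 3.14, 3.14, 3.14, 3.14].

## Interface

Orientations are given as a rotation vector (axis times angle).
In Python, from plant import * gives the robot as it stands.
- The arm moves only by the tool send_rows, never from a script. Its argument "commands" is text: rows parted by semicolons, each of 5 numbers parted by spaces: the shift along the tool's x, y, z normalised to -1 to 1, where 1 is 0.04 m, then the turn about the tool's y normalised to -1 to 1, where 1 is 0.1 rad, then the closure, from -1 (fully open) to 1 (shut). A call has 1 to 12 rows; each row shifts and turns the commanded pose from where the row before left it, along the tool's axes as they then stand; what a row does not reach is not made up. A row lasts 1/8 s, in which the tool goes at most 62.5 mm and 10.7 degrees, less where a joint would pass 70% of its speed; a pose out of reach is approached as far as the arm can. A call with a number of a shift or a turn outside -1 to 1 is refused whole. A call with a gripper value outside its range is refused whole. The fingers move at their own pace and stop on an object; "newtons" is the grip in N (left out, the last holds). Time passes only in rows, so rows that do not move let the fingers close. It gives the time, the measured TCP pose, the force and the opening at its end, in the units of the state.
- get_state(): the state, without advancing time (a new reading comes with each control period).
- capture(name): name is "side" or "top" or "wrist"; returns the picture (400x640x3 uint8, red, green, blue); there is no depth.
- camera_model(name): a dict with "K" (3x3 intrinsics, pixels), "D" ([k1, k2, p1, p2, k3] as OpenCV has them; the pictures are not rectified), "pose" (4x4, takes a point from camera to world coordinates). Camera axes: x right, y down, z forward; pixel columns grow to the right and rows downward; lengths in m; the calibration is good to about 2 mm. A picture is of the moment at which its call begins: read the wrist's pose just before it. camera_model takes no time and is no camera call; for the wrist camera it gives the pose at the moment of the call.
- hand_in(): hands the job in, once; it reports no verdict.
The state is a dict: "time_s": time; "qpos": joint angles; "joint_velocities": joint speeds; "joint_torque": joint torques, N m; "ee_pos": TCP position; "eef_rot": TCP orientation; "ft_force": force on the tool from outside, world axes, zero at the start; "ft_torque": the same for the moment, N m; "finger_gap": finger opening in m.
Only numpy, scipy, OpenCV 4.12 (cv2) and the standard library are available. Lean on these libraries where they do the work, as an engineer would, in place of code of your own. Each camera call takes 0.05 s, during which the arm holds its last target. There are 200 camera calls.

## Task

Get the finishing products ready on the raised tray of the adjustable stand: set the squat amber jar and the square-bodied bottle that has fallen over both upright on the tray's floor, inside its rim and clear of your hand. The tray may have been cranked to any height, so feel for it and set them down gently, without dropping or ramming them, and leave the rest of the bench as it is.

Things in the scene. Friction and masses are not known exactly. Their poses are not given: they have to be found in the camera images.
- bottle_mid (a point): Mid-point of a grey plastic bottle 122 mm long, on its axis, 61 mm from base and cap top. x runs from base to cap; y, z across its flat sides. Body: 54 x 54 mm square over the first 85 mm from the base; then shoulder, and a round black cap 32 mm across over the last 27 mm. Starts lying on a flat side, cap to the robot's right within 35 degrees. 0.22 to 0.45 kg.
- jar_mid (a point): Centre of a squat amber glass jar with a steel lid, 64 mm across, 70 mm high, starts upright on the bench. This point is on its axis, 35 mm above its base; z is up. Mass 0.2 to 0.4 kg.
- stand: Adjustable stand fixed to the bench: foot 140 x 160 mm, column, level plywood tray on top. Origin on the bench under the tray's centre, z up. Tray 160 mm along x, 220 along y; rim 8 mm high, 5 mm thick, clear floor 150 x 210 mm. That floor is 60 to 105 mm above the bench: differs each time, not reported, must be felt or seen. Rigid, does not sink under gentle load.
- tin: Bystander, to be left alone: closed round metal wax tin, 63 mm across, 40 mm high, origin under its centre
- discs: Bystander, to be left alone: stack of tan sanding discs, 125 mm across, 12 mm high, origin under its centre
- screwdriver: Bystander, to be left alone: screwdriver lying on the bench, about 200 mm long along its x axis
- offcut: Bystander, to be left alone: pale wood offcut, 70 x 140 x 24 mm, origin under its centre
There are look-alikes about, which are no part of the job. Of the things that look like the part that bears jar_mid, the larger one is meant. Of the things that look like the part that bears bottle_mid, the larger one is meant.

How it is judged:
At the end, for the whole second after the job is handed in: Bottle and jar both stand upright (within 0.08 rad, bottle cap up), at rest and bearing on the stand, with their centres inside the tray (within 55 mm along the tray's x and 85 mm along its y of its centre) (angle between bottle_mid's own x axis and vertical below 0.08 rad and contact force between each of bottle, jar and stand above 1 N and linear speed of each of bottle, jar below 0.02 m/s and x of bottle_mid in the frame of stand between -0.055 and 0.055 m and y of bottle_mid in the frame of stand between -0.085 and 0.085 m and angle between jar_mid's own z axis and vertical below 0.08 rad and x of jar_mid in the frame of stand between -0.055 and 0.055 m and y of jar_mid in the frame of stand between -0.085 and 0.085 m); the robot touches nothing.
It fails at once if the bottle is rammed or pressed on the stand with more than 60 N (contact force between bottle and stand above 60 N).
It fails at once if the jar is rammed or pressed on the stand with more than 60 N (contact force between jar and stand above 60 N).
It fails at once if any bystander (tin, discs, screwdriver, offcut) is moved by more than 30 mm (distance of any of tin, discs, screwdriver, offcut from where it was at the start of the episode above 0.03 m).
It fails at once if the bottle or the jar is dropped, tossed or toppled: faster than 0.3 m/s with no finger touching it ((linear speed of bottle above 0.3 m/s and contact force between the fingers and bottle below 0.05 N) or (linear speed of jar above 0.3 m/s and contact force between the fingers and jar below 0.05 N)).
It also fails if it takes over 67 s, if anything falls off the work surface, if the arm or the gripper's body presses on something with over 40 N, if the wrist force passes 120 N, or if a joint passes its speed limit or range.

## Working session

There is one attempt and no reset: what is moved stays moved. The work goes in short steps, Python scripts to look and compute and a tool call to move; the robot and the scene stay as the last step left them, time stands still between calls to the robot, and variables do not carry over. Pictures are saved under pics/ and viewed, about 8 in all and at most 12, crops included, and the job is handed in when it is done.

Besides the shell and the picture viewer there is one more tool, called after ">>>" as name(argument=value, ...), one argument or row to a line, values as JSON. send_rows: Moves the arm, as the interface text tells. Its arguments: {"type":"object","properties":{"commands":{"type":"string"},"newtons":{"type":"number"}},"required":["commands"]}

```bash
mkdir -p pics; ls
python3 - <<'E'
from plant import *
import cv2
s=get_state(); print(s)
for n in("top","side"):
    cv2.imwrite(f"pics/{n}0.png",capture(n)[:,:,::-1]); m=camera_model(n); print(n,m)
print(camera_model("wrist"))
E
```

```text
pics
{'time_s': 0.0, 'qpos': array([1.13368383e+00, 3.78101642e-01, 7.96233446e-02, 1.27439339e+00,
       1.46900948e-05, 1.46050592e+00]), 'joint_velocities': array([-0.00090421, -0.00122453, -0.00065863, -0.00120405, -0.00093961,
       -0.00043266]), 'joint_torque': array([ 3.79217054e-04, -4.63604558e+01,  2.69877452e+01,  2.08695175e-02,
       -4.14732995e-04,  5.23391378e-06]), 'ee_pos': array([0.18431753, 0.54400697, 0.24933782]), 'eef_rot': array([-1.34730125, -0.96379716,  0.96680702]), 'ft_force': array([-0.01160318, -1.04645809,  0.0976724 ]), 'ft_torque': array([ 0.01419883, -0.02506775, -0.01701536]), 'finger_gap': 0.08553099967796615}
top {'K': array([[369.11782711,   0.        , 329.59494576],
       [  0.        , 369.11782711, 203.70846172],
       [  0.        ,   0.        ,   1.        ]]), 'D': array([-0.06147443,  0.        ,  0.        ,  0.        ,  0.        ]), 'pose': array([[-0.02302023, -0.98008682,  0.19723054,  0.3386888 ],
       [-0.99973165,  0.02307843, -0.00200367,  0.08805605],
       [-0.002588  , -0.19722374, -0.98035509,  1.05803167],
      
[... 349 characters left out ...]
838998,  0.26756119],
       [-0.40044351, -0.66897692,  0.62619076, -0.52601873],
       [ 0.00595284, -0.68525938, -0.72827477,  0.75710142],
       [ 0.        ,  0.        ,  0.        ,  1.        ]])}
{'K': array([[290.30971819,   0.        , 319.87631127],
       [  0.        , 290.30971819, 201.24392138],
       [  0.        ,   0.        ,   1.        ]]), 'D': array([-0.03255424,  0.        ,  0.        ,  0.        ,  0.        ]), 'pose': array([[ 0.32148891,  0.90557435,  0.27673088,  0.11454937],
       [ 0.94691274, -0.30712317, -0.09503484,  0.56864163],
       [-0.00107065,  0.29259264, -0.95623658,  0.3724053 ],
       [ 0.        ,  0.        ,  0.        ,  1.        ]])}
```

View pictures.

View pics/top0.png

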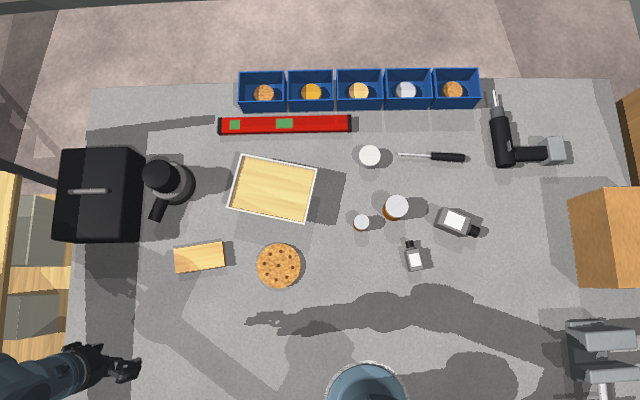

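View pics/side0.png

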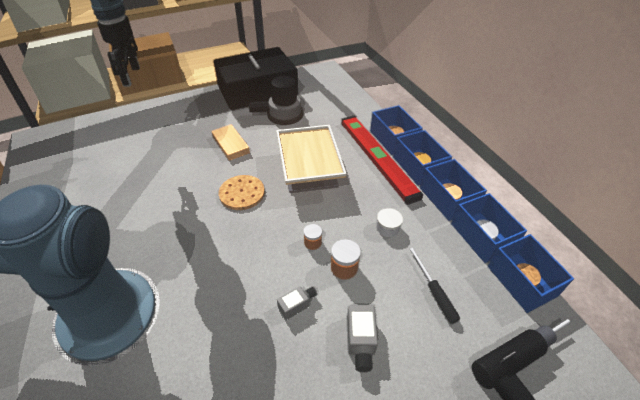

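Candidates in the top picture are as follows. For the jar: large amber at (396,207) and small amber at (361,222). The white tin at (369,156) is neither. For the bottle: large grey at (457,221), cap to the lower right, and small grey at (414,256), cap up. I choose the larger of each and check them in a close crop.

Run:
```python
import cv2,numpy as np
t=cv2.imread("pics/top0.png");s=cv2.imread("pics/side0.png")
r=lambda i,f:cv2.resize(i,None,fx=f,fy=f,interpolation=cv2.INTER_CUBIC)
cv2.imwrite("pics/c1.png",r(t[185:275,345:495],5))
a=r(t[145:235,215:325],4);b=r(s[115:195,265:355],4)
o=np.zeros((360,800,3),np.uint8);o[:360,:440]=a;o[:320,440:800]=b
cv2.imwrite("pics/c2.png",o)
```

```text
(no output)
```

View pics/c1.png

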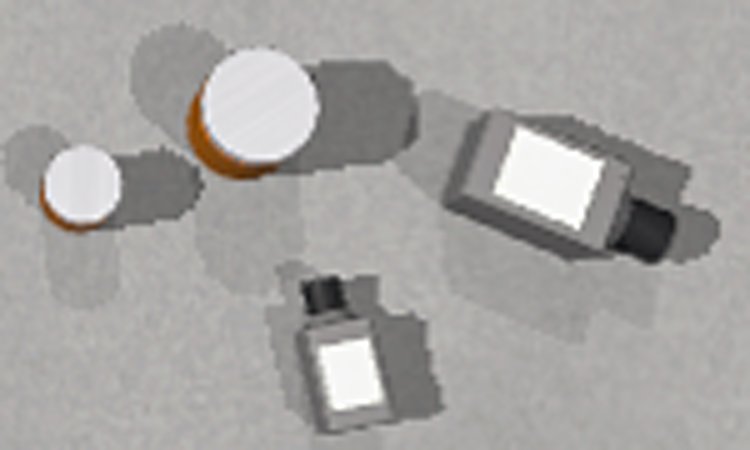

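View pics/c2.png

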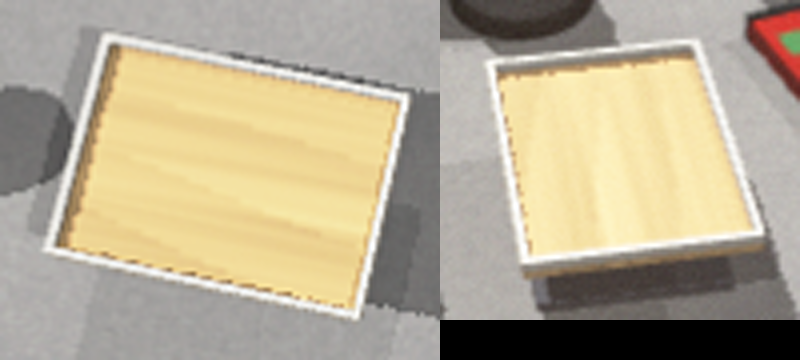

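```bash
cat > h.py <<'E'
import numpy as np,cv2
from plant import *
from scipy.optimize import least_squares
from scipy.spatial.transform import Rotation as R
def ray(n,uv,m=None):
    m=m or camera_model(n); p=cv2.undistortPoints(np.array(uv,float).reshape(-1,1,2),m["K"],m["D"]).reshape(-1,2)
    return m["pose"][:3,3],np.c_[p,np.ones(len(p))]@m["pose"][:3,:3].T
def onz(n,uv,z,m=None):
    o,d=ray(n,uv,m); return o+d*((np.array(z)-o[2])/d[:,2])[:,None]
def proj(n,P,m=None):
    m=m or camera_model(n); T=np.linalg.inv(m["pose"])
    return cv2.projectPoints(np.array(P,float).reshape(-1,1,3),cv2.Rodrigues(T[:3,:3])[0],T[:3,3],m["K"],m["D"])[0].reshape(-1,2)
E
python3 - <<'E'
from h import *
c=lambda a,ox,oy,f:np.array(a,float)/f+[ox-.5+.5/f,oy-.5+.5/f]
np.set_printoptions(precision=4,suppress=True)
print("jar",onz("top",c([[260,105]],345,185,5),.07))
print("label corners",onz("top",c([[517,127],[604,163],[580,228],[495,190]],345,185,5),.054))
print("top face",onz("top",c([[490,112],[630,170],[605,250],[467,195]],345,185,5),.054))
print("cap end",onz("top",c([[668,236]],345,185,5),.027))
t=c([[107,37],[408,98],[358,317],[47,248]],215,145,4); s=c([[50,65],[257,42],[323,237],[85,268]],265,115,4)
L=np.array([[.08,.11],[.08,-.11],[-.08,-.11],[-.08,.11]]) # top img: far-left, far-right, near-right, near-left
S=np.array([[-.08,.11],[.08,.11],[.08,-.11],[-.08,-.11]])
def P(p,q): return np.c_[q@np.array([[np.cos(p[2]),-np.sin(p[2])],[np.sin(p[2]),np.cos(p[2])]]).T+p[:2],np.full(4,p[3])]
f=lambda p:np.r_[(proj("top",P(p,L))-t).ravel(),(proj("side",P(p,S))-s).ravel()]
r=least_squares(f,[.55,.2,-.1,.09]);print("stand x y yaw zrim",r.x,"floor",r.x[3]-.008);print(r.fun)
E
```

```text
jar [[ 0.5279 -0.0968  0.07  ]]
label corners [[ 0.5151 -0.2427  0.054 ]
 [ 0.4936 -0.2899  0.054 ]
 [ 0.4578 -0.2731  0.054 ]
 [ 0.4801 -0.2274  0.054 ]]
top face [[ 0.5239 -0.2283  0.054 ]
 [ 0.4893 -0.3042  0.054 ]
 [ 0.4452 -0.2859  0.054 ]
 [ 0.4777 -0.2116  0.054 ]]
cap end [[ 0.4551 -0.333   0.027 ]]
stand x y yaw zrim [ 0.5861  0.2442 -0.2354  0.0718] floor 0.0637563165512052
[-0.4347 -1.1627  0.432  -0.8003  0.0386  0.2021 -0.4643  0.5877 -0.7621
  0.0982  0.2454  0.4658  0.3712  0.5327 -0.6488 -0.0519]
```

The crop confirms the larger jar (lid centre at top px 397,206) and the larger bottle (body centre near (455,221), cap end near (478,232)). The tray's four corners are clear in both views, and the fit puts its floor at about 64 mm. Next is the move to the jar.

```bash
cat >> h.py <<'E'
def delta(x,y,z,th):
    "units to go: turn first, then shifts in the turned tool axes"
    s=get_state(); M=R.from_rotvec(s["eef_rot"]).as_matrix(); t0=np.arctan2(M[1,0],M[0,0])
    dt=(th-t0+np.pi/2)%np.pi-np.pi/2
    t=t0+dt; d=np.array([x,y,z])-s["ee_pos"]
    a=d[0]*np.cos(t)+d[1]*np.sin(t); b=-d[0]*np.sin(t)+d[1]*np.cos(t)
    print("t %.2f"%s["time_s"],"tcp",s["ee_pos"].round(4),"th %.3f"%t0,"tooly",M[:,1].round(3),"gap %.4f"%s["finger_gap"],"F",s["ft_force"].round(1),"q6 %.2f"%s["qpos"][5])
    print("turn units %.2f"%(-dt/.1),"shift units x %.2f y %.2f z %.2f"%(a/.04,-d[2]/.04,b/.04))
E
python3 -c "
from h import *
delta(.528,-.097,.16,-.235)"
```

```text
t 0.10 tcp [0.1843 0.5441 0.2495] th 1.244 tooly [-0.001 -0.002 -1.   ] gap 0.0853 F [-0.7 -0.4 -0.5] q6 1.46
turn units 14.79 shift units x 12.09 y 2.24 z -13.59
```

>>> send_rows(
  commands="0 0 0 1 -1;0 0 0 1 -1;0 0 0 1 -1;0 0 0 1 -1;0 0 0 1 -1;0 0 0 1 -1;0 0 0 1 -1;0 0 0 1 -1;0 0 0 1 -1;0 0 0 1 -1;0 0 0 1 -1;0 0 0 1 -1",
  newtons=30,
)

```text
time_s: 1.6
ee_pos: [0.1844, 0.5442, 0.2497]
eef_rot: [-1.572, -0.032, 0.032]
ft_force: [-1.0, -0.9, 0.8]
finger_gap: 0.0855
```

>>> send_rows(
  commands="0 0 0 1 -1;0 0 0 1 -1;0 0 0 0.8 -1;0.6 0 -0.7 0 -1;0.6 0 -0.7 0 -1;0.6 0 -0.7 0 -1;0.6 0 -0.7 0 -1;0.6 0 -0.7 0 -1;0.6 0 -0.7 0 -1;0.6 0 -0.7 0 -1;0.6 0 -0.7 0 -1;0.6 0 -0.7 0 -1",
)

```text
time_s: 3.1
ee_pos: [0.3358, 0.2478, 0.25]
eef_rot: [-1.563, 0.186, -0.185]
ft_force: [0.0, -0.5, -0.6]
finger_gap: 0.0852
```

>>> send_rows(
  commands="0.6 0.1 -0.7 0 -1;0.6 0.1 -0.7 0 -1;0.6 0.2 -0.7 0 -1;0.6 0.2 -0.7 0 -1;0.6 0.2 -0.7 0 -1;0.6 0.2 -0.7 0 -1;0.6 0.2 -0.7 0 -1;0.6 0.2 -0.7 0 -1;0.6 0.2 -0.7 0 -1;0.3 0 -0.3 0 -1;0 0 0 0 -1",
)

```text
time_s: 4.47
ee_pos: [0.4958, -0.0613, 0.1862]
eef_rot: [-1.562, 0.187, -0.186]
ft_force: [0.0, 0.6, 0.9]
finger_gap: 0.0852
```

```bash
python3 -c "
from h import *
delta(.528,-.097,.04,-.235)
m=camera_model('wrist');cv2.imwrite('pics/w1.png',capture('wrist')[:,:,::-1])
print(proj('wrist',[[.528,-.097,.07],[.496,-.097,.07],[.528,-.065,.07]],m))"
```

```text
t 4.47 tcp [ 0.4958 -0.0613  0.1862] th -0.237 tooly [-0.     0.001 -1.   ] gap 0.0852 F [0.  0.6 0.9] q6 1.56
turn units -0.02 shift units x 0.99 y 3.65 z -0.68
[[363.6183676  232.83392391]
 [328.67623382 240.58553804]
 [356.47253368 199.417543  ]]
```

View pics/w1.png

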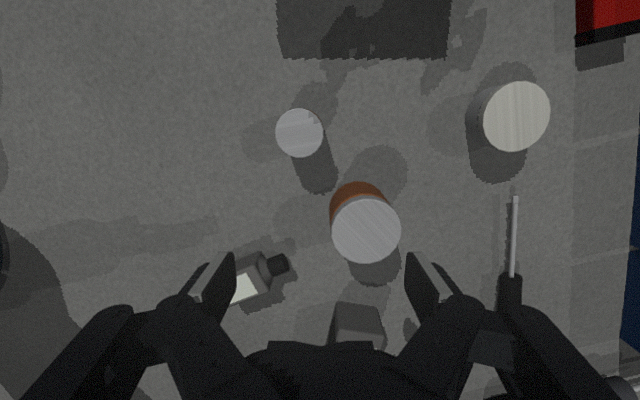

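The picture shows the large lid at (366,230), about 2 mm from prediction. The small jar is at (299,132), the tin at (517,117) and the screwdriver near (513,250), all clear of the fingers.

>>> send_rows(
  commands="0.53 0 -0.3 0 -1;0.5 0 -0.31 0 -1;0 0.6 0 0 -1;0 0.7 0 0 -1;0 0.8 0 0 -1;0 0.8 0 0 -1;0 0.7 0 0 -1;0 0.1 0 0 -1;0 0 0 0 -1",
)

```text
time_s: 5.65
ee_pos: [0.5301, -0.0935, 0.039]
eef_rot: [-1.563, 0.184, -0.185]
ft_force: [-0.4, 0.6, -0.7]
finger_gap: 0.0856
```

>>> send_rows(
  commands="0 0 0 0 1;0 0 0 0 1;0 0 0 0 1;0 0 0 0 1;0 0 0 0 1;0 0 0 0 1;0 0 0 0 1;0 0 0 0 1",
  newtons=35,
)

```text
time_s: 6.65
ee_pos: [0.5311, -0.0944, 0.0399]
eef_rot: [-1.563, 0.183, -0.187]
ft_force: [-1.0, 1.5, 6.5]
finger_gap: 0.0633
```

>>> send_rows(
  commands="0 -0.3 0 0 1;0 -0.5 0 0 1;0 -0.7 0 0 1;0 -0.8 0 0 1;0 -0.8 0 0 1;0 0 0 0 1",
)

```text
time_s: 7.4
ee_pos: [0.532, -0.0949, 0.1651]
eef_rot: [-1.564, 0.181, -0.19]
ft_force: [1.6, 0.8, -2.7]
finger_gap: 0.063
```

```bash
python3 -c "
from h import *
delta(.5965,.288,.15,-.235)"
```

```text
t 7.40 tcp [ 0.532  -0.0949  0.1651] th -0.236 tooly [ 0.006 -0.002 -1.   ] gap 0.0630 F [ 1.6  0.8 -2.7] q6 1.51
turn units -0.01 shift units x -0.66 y 0.38 z 9.69
```

>>> send_rows(
  commands="0 0 0.4 0 1;-0.06 0 0.8 0 1;-0.06 0 0.9 0 1;-0.06 0 0.9 0 1;-0.06 0 0.9 0 1;-0.06 0 0.9 0 1;-0.06 0 0.9 0 1;-0.06 0 0.9 0 1;-0.06 0 0.9 0 1;-0.06 0 0.9 0 1;-0.06 0 0.8 0 1;-0.06 0 0.5 0 1",
)

```text
time_s: 8.9
ee_pos: [0.5932, 0.2915, 0.1593]
eef_rot: [-1.564, 0.187, -0.18]
ft_force: [-0.6, -0.2, -3.9]
finger_gap: 0.0634
```

>>> send_rows(
  commands="0 0.3 0 0 1;0 0.4 0 0 1;0 0.3 0 0 1;0 0.2 0 0 1;0 0 0 0 1",
)

```text
time_s: 9.52
ee_pos: [0.5944, 0.2884, 0.1134]
eef_rot: [-1.564, 0.187, -0.185]
ft_force: [-1.1, -0.1, -2.9]
finger_gap: 0.0635
```

```bash
python3 -c "
from h import *
delta(.5965,.288,.105,-.235)
cv2.imwrite('pics/s1.png',cv2.resize(capture('side')[70:230,220:420,::-1],None,fx=3,fy=3,interpolation=cv2.INTER_CUBIC))"
```

```text
t 9.53 tcp [0.5944 0.2884 0.1134] th -0.237 tooly [-0.002 -0.001 -1.   ] gap 0.0635 F [-1.1 -0.1 -2.9] q6 2.16
turn units -0.02 shift units x 0.05 y 0.21 z 0.00
```

View pics/s1.png

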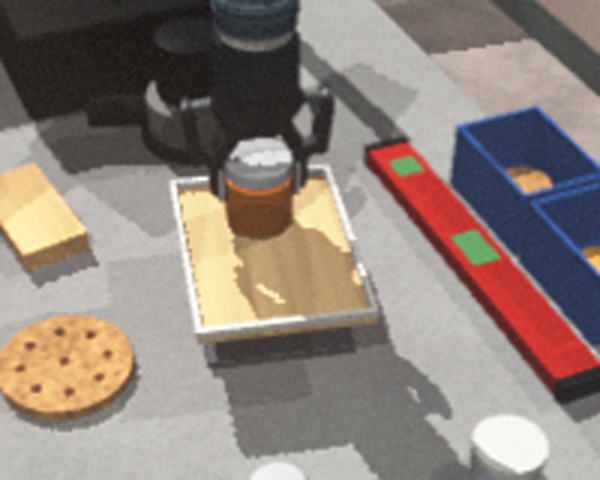

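The jar hangs over the tray's far half, inside the rim (jar base at crop (260,232)). I'll feel downward in small steps.

>>> send_rows(
  commands="0.05 0.06 0 0 1;0 0.05 0 0 1;0 0.05 0 0 1;0 0 0 0 1",
)

```text
time_s: 10.07
ee_pos: [0.5978, 0.2888, 0.1107]
eef_rot: [-1.562, 0.183, -0.188]
ft_force: [-2.9, -2.6, 8.0]
finger_gap: 0.0633
```

>>> send_rows(
  commands="0 0.04 0 0 1;0 0 0 0 1",
)

```text
time_s: 10.32
ee_pos: [0.5978, 0.2888, 0.1106]
eef_rot: [-1.561, 0.183, -0.188]
ft_force: [-5.8, -3.9, 15.8]
finger_gap: 0.0631
```

>>> send_rows(
  commands="0 0.03 0 0 1;0 0 0 0 1",
)

```text
time_s: 10.58
ee_pos: [0.5978, 0.2889, 0.1106]
eef_rot: [-1.561, 0.182, -0.189]
ft_force: [-7.1, -4.2, 21.7]
finger_gap: 0.0635
```

>>> send_rows(
  commands="0 -0.06 0 0 1;0 0 0 0 1",
)

```text
time_s: 10.82
ee_pos: [0.5978, 0.2888, 0.1106]
eef_rot: [-1.562, 0.183, -0.188]
ft_force: [-3.8, -2.7, 12.4]
finger_gap: 0.0633
```

>>> send_rows(
  commands="0 -0.06 0 0 1;0 0 0 0 1;0 0 0 0 -1;0 0 0 0 -1;0 0 0 0 -1;0 0 0 0 -1;0 0 0 0 -1;0 0 0 0 -1",
)

```text
time_s: 11.82
ee_pos: [0.597, 0.2887, 0.1099]
eef_rot: [-1.563, 0.185, -0.185]
ft_force: [-0.6, -0.5, 0.2]
finger_gap: 0.0854
```

>>> send_rows(
  commands="0 -0.2 0 0 -1;0 -0.4 0 0 -1;0 -0.7 0 0 -1;0 -0.8 0 0 -1;0 -0.7 0 0 -1;0 0 -0.4 0 -1;0 0 -0.8 0 -1;0 0 -0.9 0 -1;0 0 -0.9 0 -1;0 0 -0.9 0 -1;0 0 -0.9 0 -1;0 0 -0.9 0 -1",
)

```text
time_s: 13.32
ee_pos: [0.5438, 0.0659, 0.2236]
eef_rot: [-1.563, 0.183, -0.187]
ft_force: [-0.1, -0.3, 0.0]
finger_gap: 0.0849
```

```bash
python3 -c "
from h import *
delta(.48,-.24,.2,-.43)
cv2.imwrite('pics/s2.png',cv2.resize(capture('side')[:,150:500,::-1],None,fx=1.5,fy=1.5,interpolation=cv2.INTER_CUBIC))"
```

```text
t 13.32 tcp [0.5438 0.0659 0.2236] th -0.236 tooly [ 0.002 -0.    -1.   ] gap 0.0849 F [-0.1 -0.3  0. ] q6 1.81
turn units 1.94 shift units x 1.74 y 0.59 z -7.62
```

View pics/s2.png

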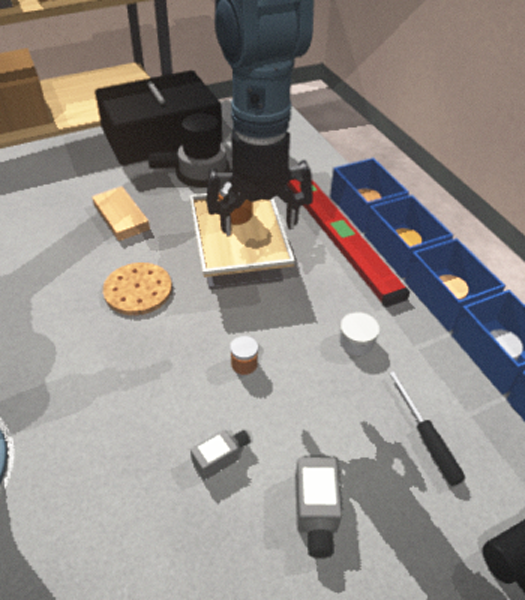

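The jar stands in the tray's far half, half hidden behind the fingers at (237,207). The bench is otherwise unchanged, and the bottle is at (319,490), cap toward the viewer.

>>> send_rows(
  commands="0 0 0 1 -1;0 0 0 0.94 -1;0.2 0 -0.9 0 -1;0.2 0 -0.9 0 -1;0.2 0 -0.9 0 -1;0.2 0 -0.9 0 -1;0.2 0.1 -0.9 0 -1;0.2 0.1 -0.9 0 -1;0.2 0.2 -0.8 0 -1;0.2 0.2 -0.8 0 -1;0.1 0 -0.6 0 -1;0 0 0 0 -1",
)

```text
time_s: 14.88
ee_pos: [0.479, -0.2392, 0.199]
eef_rot: [-1.545, 0.338, -0.341]
ft_force: [-0.1, 0.8, -0.6]
finger_gap: 0.0856
```

```bash
python3 -c "
from h import *
delta(.4715,-.2876,.12,-.43)
m=camera_model('wrist');cv2.imwrite('pics/w2.png',capture('wrist')[:,:,::-1]); print(repr(m))
d=np.array([-.417,-.909,0]);n=np.array([.909,-.417,0]);b=np.array([.5027,-.2194,0]);z=np.array([0,0,1])
print(proj('wrist',[b+.027*n+.054*z,b-.027*n+.054*z,b+.085*d+.027*n+.054*z,b+.085*d-.027*n+.054*z,b+.122*d+.027*z],m))"
```

```text
t 14.88 tcp [ 0.479  -0.2392  0.199 ] th -0.433 tooly [ 0.002 -0.001 -1.   ] gap 0.0856 F [-0.1  0.8 -0.6] q6 1.42
turn units -0.03 shift units x 0.33 y 1.98 z -1.18
{'K': array([[290.30971819,   0.        , 319.87631127],
       [  0.        , 290.30971819, 201.24392138],
       [  0.        ,   0.        ,   1.        ]]), 'D': array([-0.03255424,  0.        ,  0.        ,  0.        ,  0.        ]), 'pose': array([[ 0.90764387, -0.40159949, -0.12206744,  0.51118992],
       [-0.41973983, -0.86768825, -0.26633734, -0.17076715],
       [ 0.00104446,  0.29297602, -0.95611922,  0.32195015],
       [ 0.        ,  0.        ,  0.        ,  1.        ]])}
[[362.1930395  165.84646297]
 [304.22464825 166.01152611]
 [358.86577697 248.68648021]
 [305.80642196 248.882742  ]
 [331.03366357 267.50464502]]
```

View pics/w2.png

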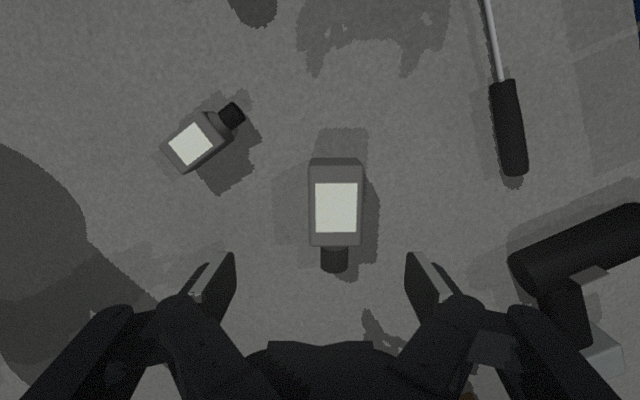

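The wrist view shows the bottle's body centred on column 336, rows 165–246, with the cap at (334,260). That is 3 mm in jaw direction and 2 mm along the axis from prediction, so I correct for it and descend.

>>> send_rows(
  commands="0.2 0 -0.6 0 -1;0.21 0 -0.53 0 -1;0 0.6 0 0 -1;0 0.8 0 0 -1;0 0.9 0 0 -1;0 0.9 0 0 -1;0 0.8 0 0 -1;0 0.25 0 0 -1;0 0 0 0 -1",
)

```text
time_s: 16.05
ee_pos: [0.4749, -0.2854, 0.0279]
eef_rot: [-1.544, 0.337, -0.337]
ft_force: [0.6, 0.2, 0.2]
finger_gap: 0.0854
```

>>> send_rows(
  commands="0 0 0 0 1;0 0 0 0 1;0 0 0 0 1;0 0 0 0 1;0 0 0 0 1;0 0 0 0 1;0 0 0 0 1;0 0 0 0 1;0 0 0 0 1",
  newtons=25,
)

```text
time_s: 17.18
ee_pos: [0.4758, -0.2863, 0.0294]
eef_rot: [-1.545, 0.335, -0.339]
ft_force: [-0.6, 0.2, 7.9]
finger_gap: 0.0539
```

Run:
```python
from h import *
delta(.475,-.287,.029,-.43)
# arc about base edge: angle tilt a -> shift along tool z (toward base = +z), up, in units
r=np.hypot(75,27);a0=np.arctan2(27,75)
for a in range(0,91,10):
    t=a0+np.radians(a); print(a,"z %.2f up %.2f"%((75-r*np.cos(t))/40,(r*np.sin(t)-27)/40))
```

```text
t 17.18 tcp [ 0.4758 -0.2863  0.0294] th -0.430 tooly [ 0.002 -0.002 -1.   ] gap 0.0539 F [-0.6  0.2  7.9] q6 1.34
turn units 0.00 shift units x -0.01 y 0.01 z -0.02
0 z 0.00 up 0.00
10 z 0.15 up 0.32
20 z 0.34 up 0.60
30 z 0.59 up 0.85
40 z 0.87 up 1.05
50 z 1.19 up 1.20
60 z 1.52 up 1.29
70 z 1.87 up 1.32
80 z 2.21 up 1.29
90 z 2.55 up 1.20
```

>>> send_rows(
  commands="0 0 0 0 1;0 -0.16 0.07 0 1;0 -0.16 0.08 0 1;0 -0.14 0.09 0 1;0 -0.14 0.1 0 1;0 -0.13 0.12 0 1;0 -0.12 0.13 0 1;0 0 0 0 1",
  newtons=20,
)

```text
time_s: 18.18
ee_pos: [0.4851, -0.2639, 0.0623]
eef_rot: [-1.545, 0.336, -0.337]
ft_force: [0.0, 0.3, -2.8]
finger_gap: 0.0534
```

```bash
python3 -c "
from h import *
delta(.475,-.287,.029,-.43)
cv2.imwrite('pics/s3.png',cv2.resize(capture('side')[230:400,270:470,::-1],None,fx=3,fy=3,interpolation=cv2.INTER_CUBIC))"
```

```text
t 18.18 tcp [ 0.4851 -0.2639  0.0623] th -0.429 tooly [ 0.001 -0.    -1.   ] gap 0.0534 F [ 0.   0.3 -2.8] q6 1.39
turn units 0.01 shift units x 0.01 y 0.83 z -0.63
```

View pics/s3.png

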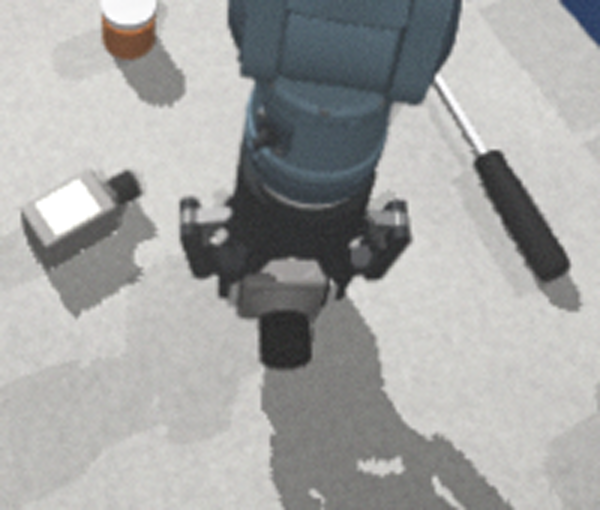

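```bash
python3 -c "
from h import *
g=get_state()['ee_pos']-[0,0,.002]; d=np.array([-.417,-.909,0]);z=np.array([0,0,1])
for a in (-10,0,10,20,30,40):
    c,s=np.cos(np.radians(a)),np.sin(np.radians(a)); ax=d*c+z*s; up=z*c-d*s
    P=[g+.047*ax,g+.047*ax+.016*up,g+.047*ax-.016*up,g+.020*ax+.016*up,g+.01*ax+.027*up]
    print(a,((proj('side',P)-[270,230]+.5)*3).round(0).tolist())"
```

```text
-10 [[283.0, 360.0], [286.0, 355.0], [281.0, 365.0], [284.0, 310.0], [286.0, 289.0]]
0 [[285.0, 356.0], [287.0, 346.0], [282.0, 366.0], [285.0, 304.0], [285.0, 281.0]]
10 [[286.0, 350.0], [288.0, 335.0], [284.0, 364.0], [285.0, 297.0], [285.0, 273.0]]
20 [[287.0, 341.0], [289.0, 322.0], [285.0, 360.0], [285.0, 290.0], [285.0, 265.0]]
30 [[288.0, 331.0], [290.0, 309.0], [286.0, 353.0], [285.0, 282.0], [284.0, 258.0]]
40 [[289.0, 319.0], [290.0, 294.0], [288.0, 343.0], [285.0, 275.0], [284.0, 252.0]]
```

The overlay says the bottle is still level in the pads (cap bottom at crop row 366, cap start at row 312), so it doesn't pivot at this grip. I'll put it back down and take it near the cap end with the fingertips, so gravity has a longer lever.

>>> send_rows(
  commands="0 0.3 0 0 1;0 0.3 0 0 1;0 0.15 0 0 1;0 0.05 0 0 1;0 0 0 0 1",
)

```text
time_s: 18.85
ee_pos: [0.4846, -0.2641, 0.0298]
eef_rot: [-1.544, 0.337, -0.337]
ft_force: [-0.2, 0.4, -3.0]
finger_gap: 0.0535
```

>>> send_rows(
  commands="0 0.03 0 0 1;0 0 0 0 1;0 0 0 0 -1;0 0 0 0 -1;0 0 0 0 -1;0 0 0 0 -1;0 0 0 0 -1;0 -0.3 -0.3 0 -1;0 0 -0.4 0 -1;0 0 -0.15 0 -1;0 0 0 0 -1",
)

```text
time_s: 20.23
ee_pos: [0.47, -0.2957, 0.0406]
eef_rot: [-1.544, 0.338, -0.338]
ft_force: [-0.5, 0.3, -0.2]
finger_gap: 0.0856
```

```bash
python3 -c "
from h import *
delta(.475,-.287,.039,-.43)
m=camera_model('wrist');cv2.imwrite('pics/w3.png',cv2.resize(capture('wrist')[130:330,180:480,::-1],None,fx=2,fy=2)); 
print(proj('wrist',[get_state()['ee_pos']],m))"
```

```text
t 20.23 tcp [ 0.47   -0.2957  0.0406] th -0.431 tooly [ 0.  0. -1.] gap 0.0856 F [-0.5  0.3 -0.2] q6 1.33
turn units -0.01 shift units x 0.02 y 0.04 z 0.25
[[318.23583258 275.47938531]]
```

View pics/w3.png

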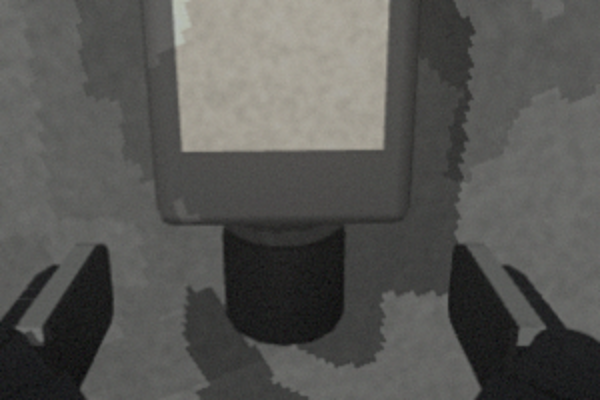

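The crop shows the bottle lying flat, with its cap (crop 284,290) centred between the jaws. Closing lightly on the cap and lifting.

>>> send_rows(
  commands="0 0.08 0 0 -1;0 0 0 0 1;0 0 0 0 1;0 0 0 0 1;0 0 0 0 1;0 0 0 0 1;0 0 0 0 1;0 0 0 0 1;0 0 0 0 1;0 0 0 0 1;0 0 0 0 1",
  newtons=20,
)

```text
time_s: 21.65
ee_pos: [0.4706, -0.295, 0.0375]
eef_rot: [-1.544, 0.337, -0.337]
ft_force: [0.3, 1.4, 2.8]
finger_gap: 0.0313
```

>>> send_rows(
  commands="0 -0.3 0 0 1;0 -0.6 0 0 1;0 -0.8 0 0 1;0 -0.8 0 0 1;0 -0.8 0 0 1;0 -0.6 0 0 1;0 0 0 0 1;0 0 0 0 1",
)

```text
time_s: 22.65
ee_pos: [0.4698, -0.2947, 0.1924]
eef_rot: [-1.544, 0.339, -0.336]
ft_force: [-1.3, 1.1, -3.0]
finger_gap: 0.0311
```

```bash
python3 -c "
from h import *
delta(.475,-.287,.039,-.43)
i=capture('wrist').astype(int);cv2.imwrite('pics/w4.png',i[:,:,::-1].astype(np.uint8))
i=capture('side');cv2.imwrite('pics/s4.png',i[:,:,::-1])
j=i[180:400,250:480].astype(int); mk=(j.min(2)>215).astype(np.uint8)
n,l,st,c=cv2.connectedComponentsWithStats(mk)
print([(st[k].tolist(),c[k].round(1).tolist()) for k in range(1,n) if st[k][4]>25])
print(get_state()['ft_torque'])
"
```

```text
t 22.65 tcp [ 0.4698 -0.2947  0.1924] th -0.430 tooly [-0.001  0.001 -1.   ] gap 0.0311 F [-1.3  1.1 -3. ] q6 1.33
turn units -0.00 shift units x 0.04 y 3.84 z 0.23
[([0, 28, 38, 18, 285], [16.3, 34.7]), ([30, 34, 72, 46, 902], [70.0, 52.1]), ([15, 42, 14, 12, 55], [22.3, 47.8]), ([98, 46, 9, 8, 26], [102.0, 48.9]), ([0, 56, 91, 99, 2850], [41.9, 96.8]), ([180, 66, 9, 8, 28], [184.4, 69.6]), ([176, 73, 25, 24, 158], [188.7, 82.5]), ([165, 74, 17, 27, 95], [173.2, 85.5]), ([32, 109, 22, 19, 236], [42.1, 118.5]), ([96, 127, 7, 10, 32], [99.2, 131.7]), ([148, 128, 19, 15, 99], [155.8, 134.2]), ([134, 139, 15, 19, 71], [141.1, 149.2]), ([120, 141, 15, 15, 57], [128.7, 148.1]), ([154, 140, 11, 8, 35], [159.5, 144.2])]
[-0.07989685  0.03783132 -0.03407417]
```

```bash
python3 -c "
from h import *
w=cv2.imread('pics/w4.png')[100:400,120:520];s=cv2.imread('pics/s4.png')[180:400,260:460]
o=np.zeros((440,800,3),np.uint8);o[:300,:400]=cv2.convertScaleAbs(w,alpha=1.8);o[:,400:]=cv2.resize(s,None,fx=2,fy=2)
cv2.imwrite('pics/c4.png',o)"
```

View pics/c4.png

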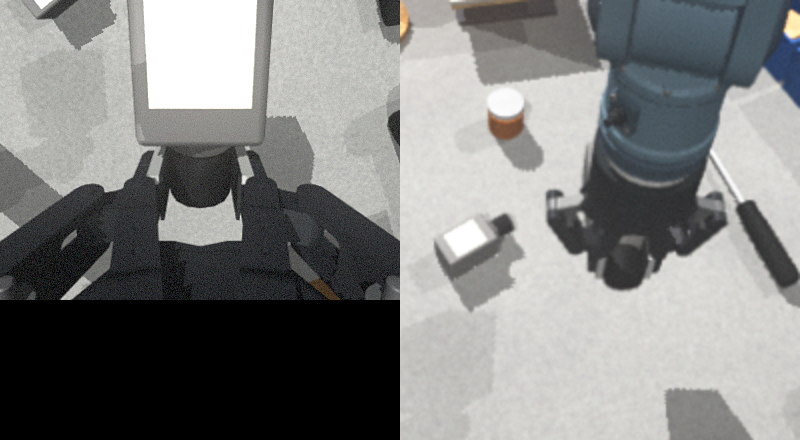

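The bottle is still level: the wrist crop shows the label face-on, body ending at row 145 and cap at row 180. Gravity won't swing it at the minimum grip. I'll use the tray's rim, which is fixed, as a stop. The lower part of the base face goes against the near rim's top edge, then the hand makes an arc round that edge so the bottle turns upright in the pads.

```bash
cat >> h.py <<'E'
SX,SY,SW=.5861,.2442,-.2354
def st(x,y): return SX+x*np.cos(SW)-y*np.sin(SW),SY+x*np.sin(SW)+y*np.cos(SW)
def inst(p): dx,dy=p[0]-SX,p[1]-SY; return dx*np.cos(SW)+dy*np.sin(SW),-dx*np.sin(SW)+dy*np.cos(SW)
E
python3 -c "
from h import *
print(st(0,-.245)); delta(*st(0,-.245),.192,SW)
print('small jar',onz('top',[[361,222]],.045))
p=None
for a in range(0,91,10):
    r=np.radians(a);v=np.array([-109*np.cos(r)+18*np.sin(r),109*np.sin(r)+18*np.cos(r)])
    print(a,v.round(1),'abs y %.3f z %.3f'%(-.11+v[0]/1e3,.0785+.0105+v[1]/1e3), 'step z,up units',None if p is None else ((v-p)/40).round(2)); p=v
"
```

```text
(np.float64(0.5289581667102712), np.float64(0.005956824046755044))
t 22.75 tcp [ 0.4695 -0.2944  0.1918] th -0.430 tooly [-0.002  0.002 -1.   ] gap 0.0310 F [ 0.3  0.2 -1.8] q6 1.33
turn units -1.95 shift units x -0.31 y -0.00 z 7.65
small jar [[4.88721166e-01 1.18875236e-04 4.50000000e-02]]
0 [-109.   18.] abs y -0.219 z 0.107 step z,up units None
10 [-104.2   36.7] abs y -0.214 z 0.126 step z,up units [0.12 0.47]
20 [-96.3  54.2] abs y -0.206 z 0.143 step z,up units [0.2  0.44]
30 [-85.4  70.1] abs y -0.195 z 0.159 step z,up units [0.27 0.4 ]
40 [-71.9  83.9] abs y -0.182 z 0.173 step z,up units [0.34 0.34]
50 [-56.3  95.1] abs y -0.166 z 0.184 step z,up units [0.39 0.28]
60 [-38.9 103.4] abs y -0.149 z 0.192 step z,up units [0.43 0.21]
70 [-20.4 108.6] abs y -0.130 z 0.198 step z,up units [0.46 0.13]
80 [ -1.2 110.5] abs y -0.111 z 0.199 step z,up units [0.48 0.05]
90 [ 18. 109.] abs y -0.092 z 0.198 step z,up units [ 0.48 -0.04]
```

>>> send_rows(
  commands="0 0 0 -1 1;0 0 0 -0.95 1;-0.04 0 0.5 0 1;-0.04 0 0.9 0 1;-0.04 0 0.9 0 1;-0.04 0 0.9 0 1;-0.04 0 0.9 0 1;-0.04 0 0.9 0 1;-0.04 0 0.9 0 1;-0.04 0 0.9 0 1;0 0 0.6 0 1;0 0 0 0 1",
)

```text
time_s: 24.25
ee_pos: [0.5261, -0.0018, 0.1928]
eef_rot: [-1.563, 0.184, -0.181]
ft_force: [-0.5, -1.1, -2.5]
finger_gap: 0.0313
```

```bash
python3 -c "
from h import *
delta(*st(0,-.23),.107,SW); print(get_state()['ft_torque'])
i=capture('wrist');cv2.imwrite('pics/w5.png',i[:,:,::-1])
g=cv2.cvtColor(i,cv2.COLOR_RGB2GRAY);n,l,s,c=cv2.connectedComponentsWithStats((cv2.inRange(i,(110,)*3,(255,)*3)))
m=camera_model('wrist');k=[k for k in range(1,n) if s[k][4]>1500 and 150<s[k][0]<400];print(s[k],c[k])
q=get_state()['ee_pos']-[0,0,.0105];d=-np.array([-np.sin(SW),np.cos(SW),0]);z=np.array([0,0,1])
for a in (0,10,20,30,40,50):
    cc,sn=np.cos(np.radians(a)),np.sin(np.radians(a));ax=d*cc+z*sn;up=z*cc-d*sn
    print(a,proj('wrist',[q+(b-.109)*ax+.027*up for b in(.0175,.0675)],m).round(0).tolist())
"
```

```text
t 24.25 tcp [ 0.5261 -0.0018  0.1928] th -0.232 tooly [-0.002  0.001 -1.   ] gap 0.0313 F [-0.5 -1.1 -2.5] q6 1.68
turn units 0.03 shift units x 0.02 y 2.14 z 0.58
[-0.15759115 -0.00552482 -0.02038211]
[[  210     0   223    18  1794]
 [  262    69   116   140 15321]] [[318.11148272  12.67725753]
 [319.56837021 137.28092161]]
0 [[318.0, 63.0], [318.0, 205.0]]
10 [[318.0, 61.0], [318.0, 189.0]]
20 [[318.0, 66.0], [318.0, 179.0]]
30 [[319.0, 77.0], [318.0, 172.0]]
40 [[319.0, 90.0], [318.0, 169.0]]
50 [[319.0, 106.0], [319.0, 169.0]]
```

The label blob spans rows 69–209, so the bottle is level. The wrist moment puts its weight centre 56 mm from the grip. Lowering, then advancing to the rim.

>>> send_rows(
  commands="0 0.5 0 0 1;0 0.7 0 0 1;0 0.6 0 0 1;0 0.3 0 0 1;0 0.04 0 0 1;0 0 0.3 0 1;0 0 0.3 0 1;0 0 0.1 0 1;0 0 0 0 1",
)

```text
time_s: 25.42
ee_pos: [0.5338, 0.0236, 0.1082]
eef_rot: [-1.563, 0.183, -0.184]
ft_force: [0.0, -0.4, -2.5]
finger_gap: 0.0309
```

>>> send_rows(
  commands="0 0 0.05 0 1;0 0 0.05 0 1;0 0 0 0 1",
)

```text
time_s: 25.8
ee_pos: [0.5344, 0.0269, 0.1079]
eef_rot: [-1.563, 0.185, -0.185]
ft_force: [0.3, 0.2, -2.5]
finger_gap: 0.031
```

```bash
python3 -c "
from h import *
delta(*st(0,-.219),.107,SW); s=get_state();print(s['ft_torque'],inst(s['ee_pos']))"
```

```text
t 25.80 tcp [0.5344 0.0269 0.1079] th -0.235 tooly [ 0.  0. -1.] gap 0.0310 F [ 0.3  0.2 -2.5] q6 1.74
turn units 0.00 shift units x -0.01 y 0.02 z 0.11
[-0.1658687   0.0914726  -0.00017801] (np.float64(0.0004246208202297111), np.float64(-0.22336707237866602))
```

>>> send_rows(
  commands="0 0 0.06 0 1;0 0 0.06 0 1;0 0 0 0 1",
)

```text
time_s: 26.18
ee_pos: [0.5356, 0.0318, 0.1079]
eef_rot: [-1.563, 0.184, -0.184]
ft_force: [-0.7, -0.4, -1.8]
finger_gap: 0.0314
```

>>> send_rows(
  commands="0 0 0.06 0 1;0 0 0.06 0 1;0 0 0 0 1",
)

```text
time_s: 26.55
ee_pos: [0.536, 0.0334, 0.108]
eef_rot: [-1.57, 0.186, -0.185]
ft_force: [-2.4, -8.8, 0.4]
finger_gap: 0.0307
```

```bash
python3 -c "
from h import *
delta(*st(0,-.214),.126,SW); s=get_state();print(s['ft_torque'],inst(s['ee_pos']))"
```

```text
t 26.55 tcp [0.536  0.0334 0.108 ] th -0.236 tooly [-0.001 -0.007 -1.   ] gap 0.0307 F [-2.4 -8.8  0.4] q6 1.76
turn units -0.01 shift units x -0.01 y -0.45 z 0.07
[-1.927488    0.47469893  0.09714584] (np.float64(0.0004706655246401667), np.float64(-0.2166605599380788))
```

Contact with the rim at y = -0.217 in the tray's frame, 9 N. Starting the arc.

>>> send_rows(
  commands="0 -0.2 0.06 0 1;0 -0.23 0.07 0 1;0 -0.22 0.1 0 1;0 -0.2 0.11 0 1;0 0 0 0 1",
)

```text
time_s: 27.18
ee_pos: [0.5398, 0.0484, 0.1428]
eef_rot: [-1.566, 0.184, -0.185]
ft_force: [-2.1, -5.7, 0.5]
finger_gap: 0.0312
```

```bash
cat >> h.py <<'E'
def look(tag):
    s=get_state();m=camera_model('wrist');i=capture('wrist');cv2.imwrite(f'pics/{tag}.png',i[:,:,::-1])
    n,l,t,c=cv2.connectedComponentsWithStats(cv2.inRange(i,(110,)*3,(255,)*3))
    print("t %.2f"%s["time_s"],"z %.4f"%s["ee_pos"][2],"stand xy",np.round(inst(s["ee_pos"]),4),"F",s["ft_force"].round(1),"gap %.4f"%s["finger_gap"])
    print([t[k].tolist() for k in range(1,n) if t[k][4]>700 and 220<c[k][0]<420])
    q=s['ee_pos']-[0,0,.0105];d=-np.array([-np.sin(SW),np.cos(SW),0]);z=np.array([0,0,1])
    for a in range(0,91,10):
        cc,sn=np.cos(np.radians(a)),np.sin(np.radians(a));ax=d*cc+z*sn;up=z*cc-d*sn
        p=proj('wrist',[q+(b-.109)*ax+.027*up+sg*.0195*np.array([np.cos(SW),np.sin(SW),0]) for b in(.0175,.0675) for sg in(1,-1)],m)
        print(a,"rows",p[0,1].round(),p[2,1].round(),"widths",(p[0,0]-p[1,0]).round(),(p[2,0]-p[3,0]).round())
E
python3 -c "
from h import *
look('w6')"
```

```text
t 27.18 z 0.1428 stand xy [ 0.0006 -0.2012] F [-2.1 -5.7  0.5] gap 0.0312
[[273, 75, 94, 112, 10318]]
0 rows 63.0 205.0 widths 116.0 101.0
10 rows 61.0 190.0 widths 101.0 96.0
20 rows 66.0 179.0 widths 88.0 91.0
30 rows 76.0 172.0 widths 78.0 85.0
40 rows 90.0 169.0 widths 70.0 80.0
50 rows 105.0 169.0 widths 64.0 76.0
60 rows 122.0 172.0 widths 59.0 72.0
70 rows 140.0 178.0 widths 55.0 68.0
80 rows 158.0 185.0 widths 52.0 65.0
90 rows 176.0 193.0 widths 49.0 62.0
```

The label now spans rows 75–187, a tilt of about 18°, so it is turning. Continuing.

>>> send_rows(
  commands="0 -0.2 0.14 0 1;0 -0.19 0.15 0 1;0 -0.18 0.17 0 1;0 -0.16 0.18 0 1;0 -0.14 0.2 0 1;0 -0.13 0.2 0 1;0 0 0 0 1",
)

```text
time_s: 28.1
ee_pos: [0.5499, 0.0907, 0.1826]
eef_rot: [-1.562, 0.183, -0.184]
ft_force: [-1.5, -3.0, 2.6]
finger_gap: 0.0313
```

```bash
python3 -c "
from h import *
look('w7')"
```

```text
t 28.10 z 0.1826 stand xy [ 0.0006 -0.1577] F [-1.5 -3.   2.6] gap 0.0313
[[202, 0, 72, 152, 1499], [366, 0, 68, 152, 1352], [281, 115, 78, 61, 4327]]
0 rows 63.0 205.0 widths 116.0 101.0
10 rows 61.0 189.0 widths 100.0 96.0
20 rows 66.0 179.0 widths 88.0 91.0
30 rows 77.0 172.0 widths 78.0 85.0
40 rows 90.0 169.0 widths 70.0 80.0
50 rows 106.0 169.0 widths 64.0 76.0
60 rows 123.0 173.0 widths 59.0 71.0
70 rows 140.0 178.0 widths 55.0 68.0
80 rows 158.0 185.0 widths 52.0 65.0
90 rows 177.0 194.0 widths 49.0 62.0
```

About 50° now. On to upright.

>>> send_rows(
  commands="0 -0.1 0.22 0 1;0 -0.09 0.22 0 1;0 -0.07 0.23 0 1;0 -0.05 0.23 0 1;0 0 0 0 1",
)

```text
time_s: 28.78
ee_pos: [0.5581, 0.1261, 0.1945]
eef_rot: [-1.562, 0.183, -0.184]
ft_force: [-0.9, -1.5, 0.9]
finger_gap: 0.0307
```

>>> send_rows(
  commands="0 -0.03 0.24 0 1;0 -0.01 0.24 0 1;0 0 0.24 0 1;0 0 0 0 1",
)

```text
time_s: 29.28
ee_pos: [0.5646, 0.154, 0.1956]
eef_rot: [-1.563, 0.184, -0.183]
ft_force: [-0.4, 0.3, -2.3]
finger_gap: 0.0309
```

```bash
python3 -c "
from h import *
look('w8')"
```

```text
t 29.27 z 0.1956 stand xy [ 0.0002 -0.0927] F [-0.4  0.3 -2.3] gap 0.0309
[[209, 0, 63, 233, 1863], [263, 0, 116, 60, 5297], [373, 0, 56, 223, 1640], [285, 147, 71, 40, 2540]]
0 rows 63.0 205.0 widths 116.0 101.0
10 rows 61.0 189.0 widths 100.0 96.0
20 rows 66.0 179.0 widths 88.0 91.0
30 rows 77.0 172.0 widths 78.0 85.0
40 rows 90.0 169.0 widths 70.0 80.0
50 rows 106.0 169.0 widths 64.0 76.0
60 rows 123.0 173.0 widths 59.0 71.0
70 rows 140.0 178.0 widths 55.0 68.0
80 rows 158.0 185.0 widths 52.0 65.0
90 rows 177.0 194.0 widths 49.0 62.0
```

The bottle is at about 68° and has slipped over the rim, with its lower edge just above the tray floor. I'll lower gently to touch, then drag inward so floor friction brings the base under the hand.

>>> send_rows(
  commands="0 0.05 0 0 1;0 0.04 0 0 1;0 0 0 0 1",
)

```text
time_s: 29.7
ee_pos: [0.5644, 0.1527, 0.192]
eef_rot: [-1.563, 0.185, -0.184]
ft_force: [0.2, -0.0, -2.8]
finger_gap: 0.0311
```

>>> send_rows(
  commands="0 0.03 0 0 1;0 0 0 0 1",
)

```text
time_s: 29.95
ee_pos: [0.5645, 0.1529, 0.191]
eef_rot: [-1.563, 0.185, -0.184]
ft_force: [-0.1, 0.7, -1.4]
finger_gap: 0.0311
```

>>> send_rows(
  commands="0 0.04 0 0 1;0 0 0 0 1",
)

```text
time_s: 30.2
ee_pos: [0.5645, 0.1529, 0.1893]
eef_rot: [-1.563, 0.185, -0.184]
ft_force: [0.1, -0.6, -2.4]
finger_gap: 0.0312
```

>>> send_rows(
  commands="0 0.04 0.05 0 1;0 0 0.1 0 1;0 0 0.1 0 1;0 0 0 0 1",
)

```text
time_s: 30.7
ee_pos: [0.567, 0.1631, 0.1879]
eef_rot: [-1.563, 0.184, -0.184]
ft_force: [0.2, -0.3, -2.2]
finger_gap: 0.0312
```

```bash
python3 -c "
from h import *
look('w9')" | head -2
```

```text
t 30.70 z 0.1879 stand xy [ 0.0004 -0.0833] F [ 0.2 -0.3 -2.2] gap 0.0312
[[204, 0, 69, 242, 2039], [260, 0, 121, 76, 7373], [375, 0, 57, 237, 1813], [285, 147, 71, 40, 2569]]
```

>>> send_rows(
  commands="0 0.04 -0.15 0 1;0 0.03 -0.1 0 1;0 0 0 0 1",
)

```text
time_s: 31.12
ee_pos: [0.5651, 0.153, 0.1862]
eef_rot: [-1.561, 0.183, -0.186]
ft_force: [-0.8, 1.1, 4.5]
finger_gap: 0.0316
```

>>> send_rows(
  commands="0 0.04 0 0 1;0 0 0 0 1",
)

```text
time_s: 31.38
ee_pos: [0.5653, 0.1532, 0.186]
eef_rot: [-1.561, 0.182, -0.187]
ft_force: [-3.4, 0.8, 14.2]
finger_gap: 0.0313
```

>>> send_rows(
  commands="0 0.04 0 0 1;0 0 0 0 1",
)

```text
time_s: 31.62
ee_pos: [0.5655, 0.1533, 0.1859]
eef_rot: [-1.561, 0.181, -0.188]
ft_force: [-5.6, 0.2, 20.8]
finger_gap: 0.0311
```

Contact: 21 N on the floor at z = 0.186. Dragging inward.

>>> send_rows(
  commands="0 -0.03 0.08 0 1;0 -0.02 0.1 0 1;0 0 0.1 0 1;0 0 0 0 1",
)

```text
time_s: 32.12
ee_pos: [0.5679, 0.1629, 0.1864]
eef_rot: [-1.565, 0.182, -0.188]
ft_force: [-3.7, -2.3, 14.0]
finger_gap: 0.0313
```

```bash
python3 -c "
from h import *
look('w10')" | head -2
```

```text
t 32.12 z 0.1864 stand xy [ 0.0013 -0.0833] F [-3.7 -2.3 14. ] gap 0.0313
[[201, 0, 72, 243, 2069], [257, 0, 123, 76, 7365], [374, 0, 59, 237, 1865], [285, 151, 71, 38, 2442]]
```

>>> send_rows(
  commands="0 0 0.1 0 1;0 0 0.1 0 1;0 0 0.1 0 1;0 0 0.1 0 1;0 0 0 0 1",
)

```text
time_s: 32.8
ee_pos: [0.5716, 0.1785, 0.1851]
eef_rot: [-1.565, 0.183, -0.187]
ft_force: [-1.1, -0.5, 6.7]
finger_gap: 0.0311
```

```bash
python3 -c "
from h import *
look('w11')" | head -2
```

```text
t 32.80 z 0.1851 stand xy [ 0.0012 -0.0672] F [-1.1 -0.5  6.7] gap 0.0311
[[201, 0, 72, 258, 2107], [259, 0, 120, 106, 10620], [376, 0, 56, 254, 1891], [287, 166, 68, 31, 1837]]
```

About 80°, past the tipping point. Pressing gently now should seat the base flat.

>>> send_rows(
  commands="0 0.03 0.1 0 1;0 0.03 0.1 0 1;0 0.03 0.05 0 1;0 0 0 0 1",
)

```text
time_s: 33.35
ee_pos: [0.5743, 0.1889, 0.1829]
eef_rot: [-1.563, 0.181, -0.188]
ft_force: [-3.2, 1.0, 13.0]
finger_gap: 0.0309
```

```bash
python3 -c "
from h import *
look('w12')" | head -2
```

```text
t 33.35 z 0.1829 stand xy [ 0.0014 -0.0566] F [-3.2  1.  13. ] gap 0.0309
[[259, 0, 119, 126, 11824], [381, 0, 51, 267, 1923], [287, 177, 67, 25, 1360]]
```

>>> send_rows(
  commands="0 0.04 0.05 0 1;0 0.02 0 0 1;0 0 0 0 1",
)

```text
time_s: 33.78
ee_pos: [0.5752, 0.1915, 0.1821]
eef_rot: [-1.561, 0.18, -0.189]
ft_force: [-3.8, 1.9, 19.0]
finger_gap: 0.0311
```

```bash
python3 -c "
from h import *
look('w13')" | head -2
```

```text
t 33.77 z 0.1821 stand xy [ 0.0017 -0.0537] F [-3.8  1.9 19. ] gap 0.0311
[[382, 0, 50, 270, 1935], [258, 5, 119, 126, 11754], [287, 180, 67, 23, 1208]]
```

>>> send_rows(
  commands="0 0 0.1 0 1;0 0 0.1 0 1;0 0.02 0.1 0 1;0 0 0 0 1",
)

```text
time_s: 34.33
ee_pos: [0.5775, 0.2001, 0.1816]
eef_rot: [-1.568, 0.181, -0.19]
ft_force: [-6.6, -6.8, 24.3]
finger_gap: 0.0313
```

```bash
python3 -c "
from h import *
look('w14')" | head -2
```

```text
t 34.33 z 0.1816 stand xy [ 0.0019 -0.0449] F [-6.6 -6.8 24.3] gap 0.0313
[[386, 0, 45, 278, 1980], [258, 23, 118, 124, 11434], [288, 188, 65, 19, 888]]
```

>>> send_rows(
  commands="0 0 0.05 0 1;0 0 0.05 0 1;0 0 0 0 1",
)

```text
time_s: 34.75
ee_pos: [0.5784, 0.2035, 0.1821]
eef_rot: [-1.569, 0.181, -0.191]
ft_force: [-6.7, -8.2, 26.3]
finger_gap: 0.0312
```

```bash
python3 -c "
from h import *
look('w15')" | head -2
```

```text
t 34.75 z 0.1821 stand xy [ 0.002  -0.0414] F [-6.7 -8.2 26.3] gap 0.0312
[[197, 0, 234, 284, 5385], [258, 30, 117, 123, 11193], [289, 191, 64, 18, 771]]
```

The label is down to 18 rows, which is what the model gives for 90° (17). Easing off the load.

>>> send_rows(
  commands="0 -0.06 -0.05 0 1;0 0 0 0 1",
)

```text
time_s: 35.05
ee_pos: [0.578, 0.2025, 0.1821]
eef_rot: [-1.567, 0.182, -0.189]
ft_force: [-2.9, -4.9, 12.9]
finger_gap: 0.0311
```

```bash
python3 -c "
from h import *
look('w16')
i=capture('side');cv2.imwrite('pics/s5.png',i[:,:,::-1])" | head -2
```

```text
t 35.05 z 0.1821 stand xy [ 0.0019 -0.0425] F [-2.9 -4.9 12.9] gap 0.0311
[[198, 0, 234, 282, 5164], [259, 28, 117, 124, 11237], [288, 190, 65, 18, 812]]
```

>>> send_rows(
  commands="0 -0.045 -0.05 0 1;0 0 0 0 1",
)

```text
time_s: 35.4
ee_pos: [0.577, 0.2019, 0.182]
eef_rot: [-1.564, 0.184, -0.186]
ft_force: [-0.5, -2.7, 6.1]
finger_gap: 0.0311
```

>>> send_rows(
  commands="0 -0.02 -0.03 0 1;0 0 0 0 1;0 0 0 0 0.1;0 0 0 0 0;0 0 0 0 -0.2;0 0 0 0 -0.5;0 0 0 0 -0.5;0 0 0 0 -0.5",
)

```text
time_s: 36.4
ee_pos: [0.5762, 0.2016, 0.1821]
eef_rot: [-1.563, 0.184, -0.184]
ft_force: [-1.1, -0.1, -0.3]
finger_gap: 0.0639
```

```bash
python3 -c "
from h import *
look('w17')" | head -2
```

```text
t 36.40 z 0.1821 stand xy [ 0.0003 -0.0437] F [-1.1 -0.1 -0.3] gap 0.0639
[[201, 0, 234, 258, 4360], [262, 26, 117, 123, 11225], [289, 190, 65, 22, 1059]]
```

>>> send_rows(
  commands="0 -0.2 0 0 -0.5;0 -0.5 0 0 -0.5;0 -0.8 0 0 -0.5;0 -0.8 0 0 -1;0 0 -0.5 0 -1;0 0 -0.9 0 -1;0 0 -0.9 0 -1;0 0 -0.9 0 -1;0 0 -0.9 0 -1;0 0 -0.9 0 -1;0 0 -0.9 0 -1;0 0 0 0 -1",
)

```text
time_s: 37.95
ee_pos: [0.52, -0.0303, 0.2735]
eef_rot: [-1.563, 0.189, -0.187]
ft_force: [-0.0, 0.9, 0.2]
finger_gap: 0.0854
```

```bash
python3 -c "
from h import *
a=capture('side');b=capture('top')
cv2.imwrite('pics/s6.png',a[:,:,::-1]);cv2.imwrite('pics/t6.png',b[:,:,::-1])
o=np.zeros((520,800,3),np.uint8)
x=a[60:190,260:360];y=b[135:235,215:315]
o[:,:400]=cv2.resize(x[:,:,::-1],(400,520),interpolation=cv2.INTER_CUBIC);o[:400,400:]=cv2.resize(y[:,:,::-1],(400,400),interpolation=cv2.INTER_CUBIC)
cv2.imwrite('pics/c6.png',o)
# expected bottle at stand (0,-.044) upright: base centre & cap top centre; jar
for n,ox,oy,k in(('side',260,60,0),('top',215,135,400)):
    p=proj(n,[[*st(.0,-.044),.0705+h] for h in(0,.122)]+[[*st(0,.046),.0705+h] for h in(0,.07)])
    print(n,((p-[ox,oy]+.5)*4+[k,0]).round().tolist())
print(inst((.5972,.2887)))"
```

```text
side [[208.0, 409.0], [208.0, 261.0], [187.0, 328.0], [186.0, 248.0]]
top [[691.0, 226.0], [668.0, 179.0], [565.0, 199.0], [544.0, 172.0]]
(np.float64(0.0004150517211758721), np.float64(0.04586161501810365))
```

View pics/c6.png

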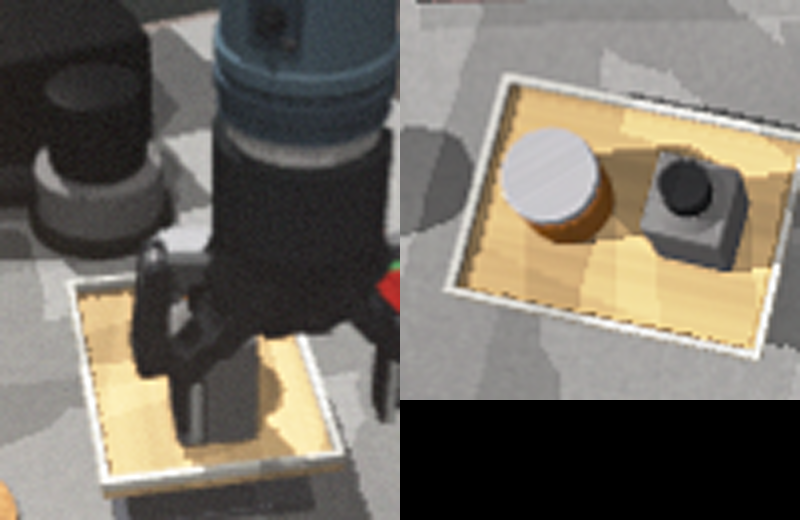

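The top crop shows the jar upright (lid at 550,177) and the bottle standing with its cap up (686,186), both inside the rim. I'll check the bottle's lean and its offset from the expected position by overlaying the model's corners.

```bash
python3 -c "
from h import *
f=lambda P:((proj('top',P)-[215,135]+.5)*4+[400,0]).round().tolist()
for y in(-.05,-.055,-.06):
    print(y,'cap',f([[*st(0,y),.0705+.122]]))
    for z in(0,.085): print('  z',z,f([[*st(a*.027,y+b*.027),.0705+z] for a,b in((1,1),(1,-1),(-1,-1),(-1,1))]))
i=cv2.imread('pics/t6.png')[135:235,215:315].astype(int)
def blob(m):
    n,l,s,c=cv2.connectedComponentsWithStats(m.astype(np.uint8)); k=1+s[1:,4].argmax(); return ((c[k]+.5)*4+[400,0]).round(), s[k]
sub=np.zeros((100,100),bool);sub[35:60,55:85]=1
print('cap blob',blob((i.max(2)<55)&sub))
print(inst((.5762,.2016)))
"
```

```text
-0.05 cap [[678.0, 181.0]]
  z 0 [[671.0, 183.0], [747.0, 198.0], [729.0, 273.0], [652.0, 257.0]]
  z 0.085 [[654.0, 148.0], [737.0, 165.0], [717.0, 246.0], [634.0, 229.0]]
-0.055 cap [[686.0, 183.0]]
  z 0 [[678.0, 184.0], [754.0, 200.0], [736.0, 275.0], [660.0, 259.0]]
  z 0.085 [[662.0, 149.0], [744.0, 167.0], [725.0, 248.0], [641.0, 230.0]]
-0.06 cap [[694.0, 185.0]]
  z 0 [[685.0, 185.0], [761.0, 201.0], [743.0, 276.0], [667.0, 260.0]]
  z 0.085 [[669.0, 151.0], [752.0, 168.0], [732.0, 250.0], [649.0, 232.0]]
cap blob (array([687., 190.]), array([ 65,  40,  13,  14, 135], dtype=int32))
(np.float64(0.0003087128824707814), np.float64(-0.04373413651092467))
```

```bash
python3 -c "
from h import *
b=capture('top');b2=cv2.imread('pics/t6.png')[:,:,::-1]
print('change',np.abs(b.astype(int)-b2)[140:235,215:320].max(2).mean())
s=cv2.cvtColor(np.ascontiguousarray(b),cv2.COLOR_RGB2HSV)[:,:,1]
u,v=np.meshgrid(range(640),range(400)); m=(s<60)
box=(slice(165,206),slice(272,306)); 
K=8
def sil(x,y,w,ty,tx):
    Q=[];Rr=R.from_euler('xyz',[tx,ty,0])
    c8=lambda h,z:[(a*h,e*h,z) for a in(1,-1) for e in(1,-1)]
    cyl=lambda z:[(.016*np.cos(t),.016*np.sin(t),z) for t in np.linspace(0,6.28,24)]
    im=np.zeros((400*K//4,640*K//4),np.uint8);im=np.zeros((41*K,34*K),np.uint8)
    for pts in(c8(.027,0)+c8(.027,.085),c8(.027,.085)+cyl(.095),cyl(.095)+cyl(.122)):
        P=R.from_euler('z',SW+w).apply(Rr.apply(pts))+[*st(x,y),.0705]
        p=((proj('top',P)-[272,165]+.5)*K).astype(np.int32); cv2.fillConvexPoly(im,cv2.convexHull(p),255)
    return cv2.resize(im,(34,41),interpolation=cv2.INTER_AREA)/255.
M=m[box].astype(float);print(int(M.sum()))
f=lambda p:np.abs(sil(*p)-M).sum()
from scipy.optimize import differential_evolution as DE
for t in(0,.15):
    r=DE(f,[(-.02,.02),(-.08,-.03),(-.15,.15),(-t,t+1e-9),(-t,t+1e-9)],seed=1,maxiter=25,popsize=10);print(r.x.round(3),r.fun)
"
```

```text
change 0.9271177944862156
643
[-0.001 -0.053  0.004  0.     0.   ] 87.86666666666667Traceback (most recent call last):
  File "<string>", line 22, in <module>
    r=DE(f,[(-.02,.02),(-.08,-.03),(-.15,.15),(-t,t+1e-9),(-t,t+1e-9)],seed=1,maxiter=25,popsize=10);print(r.x.round(3),r.fun)
    return fun(*args, **kwargs)
    ret = solver.solve()
    next(self)
    ~~~~^^^^^^
    energy = self.func(parameters)
    return self.f(x, *self.args)
           ~~~~~~^^^^^^^^^^^^^^^
  File "<string>", line 19, in <lambda>
    f=lambda p:np.abs(sil(*p)-M).sum()
                      ~~~^^^^
  File "<string>", line 16, in sil
    p=((proj('top',P)-[272,165]+.5)*K).astype(np.int32); cv2.fillConvexPoly(im,cv2.convexHull(p),255)
        ~~~~^^^^^^^^^
  File "h.py", line 11, in proj
    m=m or camera_model(n); T=np.linalg.inv(m["pose"])
           ~~~~~~~~~~~~^^^
ValueError: time passes only in moves, steps and waits
```

The bottle fits as upright at tray (-1, -53) mm, nothing is moving, and the hand is well clear. Handing in.

```bash
python3 -c "
from plant import *
print(get_state()['time_s']); print(hand_in())"
```

```text
38.1
the job is handed in; nothing more can be done
None
```

The amber jar and the square-bodied bottle both stand upright on the tray, inside its rim, and the job was handed in at 38.1 s. The hand was well clear of both.

- **Jar:** I set it down by feel at about (0, +46) mm from the tray's centre. The tray floor was felt at about 70 mm above the bench, where the pictures had put it at 64. Wrist force peaked at 22 N.
- **Bottle:** It would not pivot in the pads at the lowest grip, held first by the body and then by the cap. I turned it up using the tray's near rim as a stop (about 9 N), then dragged and pressed its base flat on the tray floor. Wrist force peaked at 26 N, so about 29 N on the tray, against the 60 N limit.
- **Last checks:** The top picture showed both standing. The bottle fitted an upright outline at (-1, -53) mm, with 88 of about 640 pixels mismatched. Two frames of the tray taken within the last 0.15 s matched to within noise.
- **What disagreed or was not checked:**
  - I let go of the cap at -44 mm, but the bottle sits at -53 mm. It probably leaned a few degrees and settled flat on release.
  - A hand reading of its corners suggested a lean of up to 4°, though each pixel is about 2.5 mm.
  - The fit meant to measure that lean stopped with an error, so I inferred the zero lean from its standing free on the flat floor.
  - I did not re-measure the bystanders at the end; nothing was seen or felt touching them.

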